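# Put the dispensing bench in order: four things, each on another's place

### The arm

A 6-joint arm with a two-finger parallel gripper is mounted at the origin on the work surface. World frame = base frame: x ahead of the robot, y to its left, z up, the work surface at z = 0. Lengths are in m, angles in rad, forces in N, time in s.
With the tool pointing down it reaches from about 0.4 to 0.825 m from the base axis. Payload 7 kg.
Tool frame: the origin (TCP) lies midway between the tips of the shut fingers; the grasp point (between the pads) lies 19 mm behind it; z points along the fingers, y is the line along which they close (so a half turn about z gives the same grasp; the last joint's range is limited). The gripper opens to 88 mm and grips with 3 to 60 N. Pads are 19 mm wide; open, the fingers measure 130 mm over their backs; the gripper's body (78 mm by 193 mm) begins 47 mm behind the grasp point.
Start: joints at [1.414, 0.359, 0.012, 0, -1.224, -0.288], TCP at [0.29, 0.609, 0.227] pointing down, gripper open.
Joint ranges: [-3.07, 3.07], [-1.43, 2.12], [-1.02, 1.25], [-3.03, 1.67], [-3.05, -0], [-3.03, 3.03]. Speed limits (rad/s): [2.39, 2.39, 3.01, 3.14, 3.14, 3.14].

### API

Orientations are given as [roll, pitch, yaw] about the fixed x, y, z axes, in that order (R = Rz(yaw) Ry(pitch) Rx(roll)).
In Python, from station import get_state, grab_frame, calibration, job_done, boxes_of, regions_of, spot_point gives the robot as it stands. The module is installed in compiled form; this text tells all that it offers.
- The arm moves only by the tool arm_command, never from a script. Its argument "commands" is a list of rows, each an object of numbers: "tx", "ty", "tz": the shift along the tool's x, y, z each as a share of 25 cm, from -1 to 1; "twist": the turn about the tool's z as a share of 180 degrees, from -1 to 1. A call has exactly 8 rows; each row is the pose to reach, as a shift and turn from the pose commanded when the call began, along the tool's axes at that moment, turning the shorter way round; what a row does not reach only later rows make up. A row lasts 1/12 s, in which the tool goes at most 41.7 mm and 7.16 degrees, less where a joint would pass 70% of its speed; a pose out of reach is approached as far as the arm can. A call with a number of a shift or a turn outside -1 to 1 is refused whole. A call with a gripper value outside its range is refused whole. "claw" is the opening, from 0 (shut) to 1 (fully open), set as the call begins (left out, the last holds). The fingers move at their own pace and stop on an object; "grip_force" is the grip in N (left out, the last holds). Time passes only in rows, so rows that repeat a pose let the fingers close, or fill a call up. It gives the time, the measured TCP pose, the force, the opening and the grip force at its end, in the units of the state.
- get_state(): the state, without advancing time (a new reading comes with each control period).
- grab_frame(name): name is "scene" or "top"; returns the picture (384x512x3 uint8, red, green, blue); there is no depth.
- calibration(name): a dict with "camera_matrix" (3x3 intrinsics, pixels), "extrinsics" (4x4, takes a point from camera to world coordinates). Camera axes: x right, y down, z forward; pixel columns grow to the right and rows downward; lengths in m; the calibration is good to about 2 mm. A picture is of the moment at which its call begins. calibration takes no time and is no camera call.
- job_done(): hands the job in; it is judged then, once.
Trained networks look in the newest picture that a camera, given by its name, has taken for a name from the list of things; names that differ only in an ending like _2 or _b are one class to them, and where a whole thing is asked for, a point or a joint stands for the part that bears it (a point fixed in the world has none). Each returns a list of dicts, best first, with "score" (0 to 1); they miss things now and then, are a little off and sometimes report something else, mostly with a low value. They report only what shows in the picture. A call takes as long as a camera call.
- boxes_of(query, camera): "rect" ([left, top, right, bottom] in pixels, round what is visible of it).
- regions_of(query, camera): "region" (384x512 bool, what is visible of it) and "rect" ([left, top, right, bottom] in pixels, round what is visible of it).
- spot_point(query, camera): "uv" ([column, row] in pixels: a listed point, or the origin of a listed thing).
The state is a dict: "t": time; "q": joint angles; "qd": joint speeds; "joint_efforts": joint torques, N m; "eef_pos": TCP position; "ee_rot": TCP orientation; "force": force on the tool from outside, world axes, zero at the start; "moment": the same for the moment, N m; "width": finger opening in m; "gripper_force": force on a finger pad.
Only numpy, scipy, OpenCV 4.12 (cv2) and the standard library are available. Lean on these libraries where they do the work, as an engineer would, in place of code of your own. Each camera call takes 0.05 s, during which the arm holds its last target. There are 200 camera calls.

### The job

On the pharmacy bench the beaker, the ointment jar, the mortar and the square bottle have ended up on one another's places. Using the empty black rubber mat as a parking spot, bring each to where it belongs: the beaker on the white stirrer plate, the jar on the pan of the compact balance, the mortar on the round cork mat and the bottle on the slotted steel drip tray, each set down gently, upright and in the middle (within about a centimetre). Tip none of them over, leave the measuring cylinder standing where it is, and let go of everything.

Things in the scene. Friction and masses are not known exactly. Their poses are not given: they have to be found in the camera images.
- beaker_c (a point): Small plain stainless steel beaker, open at the top, round, 52 mm diameter (54 at the rim), 72 mm tall, about 0.12 kg, loose. This point is its centre, 36 mm above its underside; z is its upright axis.
- jar_c (a point): Ointment jar, closed: round white body of 58 mm diameter with a wider flat black screw lid of 62 mm diameter (the lid is its upper 16 mm), 50 mm tall in all, about 0.12 kg, loose. This point is its centre, 25 mm above its underside; z is its upright axis.
- mortar_c (a point): Small white porcelain mortar, an open thick-walled cup (5 mm wall) of 62 mm outer diameter over its upper 24 mm, narrowing to 48 mm at the foot, 50 mm tall, with a small pouring lip on its rim on its own +x side that stands out to 39 mm from the axis (seen only, it is not solid), about 0.2 kg, loose. This point is its centre, 25 mm above its underside; z is its upright axis.
- bottle_c (a point): Square amber bottle: body 46 x 46 mm and 56 mm tall, with a narrow round black cap (28 mm diameter) above it, 80 mm tall in all, about 0.14 kg, loose. This point is its centre, 40 mm above its underside, within the square body; x and y are square to the body's sides, z is its upright axis.
- stirrer: Flat magnetic stirrer: plain white square plate 108 x 108 mm, 20 mm high, with a thin grey ring drawn on top and a small black knob on its -x edge. The beaker belongs here. All four places are fixed to the bench and their tops lie 20 mm above it; each is big enough for one thing only. Origin: centre of the underside; z up. x and y are square to its sides.
- balance: Compact balance: grey housing 100 mm wide (y) with a round steel pan of 88 mm diameter, whose top is at 20 mm, and a black display on the strip in front of it (-x). The origin lies under the centre of the pan; the housing (16 mm high) runs from x = -70 to +48 mm. The jar belongs on the pan. All four places are fixed to the bench and their tops lie 20 mm above it; each is big enough for one thing only. Origin: centre of the underside; z up. 
- corkmat: Round cork mat, 108 mm diameter, 20 mm thick. The mortar belongs here. All four places are fixed to the bench and their tops lie 20 mm above it; each is big enough for one thing only. Origin: centre of the underside; z up. 
- driptray: Square steel drip tray, 106 x 106 mm, 20 mm high, with a flat top marked by dark parallel slots that run along its x axis (nothing sinks in). The bottle belongs here. All four places are fixed to the bench and their tops lie 20 mm above it; each is big enough for one thing only. Origin: centre of the underside; z up. 
- parkmat: Thin black square rubber mat, 100 x 100 mm, 3 mm thick, fixed to the bench, empty at the start: the free spot. Origin: centre of its underside; z up.
- cylinder_c (a point): Measuring cylinder that stands among the things: clear tube of 26 mm diameter on a round white foot of 48 mm, 120 mm tall, light and loose. It is not part of the job and must stay where it is. This point is its axis, 60 mm above its underside; z is its upright axis.

How it is judged:
By the outcome, as a careful person would: the job done as asked, in the order asked, and still so for the second after the job is handed in, with the robot touching nothing.
It also fails if it takes over 136 s, if anything falls off the work surface, if the arm or the gripper's body presses on something with over 40 N, if the wrist force passes 120 N, or if a joint passes its speed limit or range.

## Working session

There is one attempt and no reset: what is moved stays moved. The work goes in short steps, Python scripts to look and compute and a tool call to move; the robot and the scene stay as the last step left them, time stands still between calls to the robot, and variables do not carry over. Pictures are saved under pics/ and viewed, at most 14 in all, crops included, and the job is handed in when it is done.

Besides the shell and the picture viewer there is one more tool, called after ">>>" as name([rows], argument=value, ...), one row to a line, values as JSON. arm_command: Moves the arm, as the interface text tells. Shift numbers are shares of 25 cm and turn numbers shares of 180 degrees, none past 1 either way. Its arguments: {"type":"object","properties":{"commands":{"type":"array"},"claw":{"type":"number"},"grip_force":{"type":"number"}},"required":["commands"]}

```bash
mkdir -p pics; cat > h.py <<'E'
import numpy as np, cv2
from station import *
def ray(cam,uv,z):
    c=calibration(cam);K=np.array(c["camera_matrix"]);T=np.array(c["extrinsics"])
    d=T[:3,:3]@np.linalg.solve(K,[uv[0],uv[1],1]);o=T[:3,3]
    return (o+d*(z-o[2])/d[2])
def proj(cam,p):
    c=calibration(cam);K=np.array(c["camera_matrix"]);T=np.linalg.inv(np.array(c["extrinsics"]))
    q=K@(T[:3,:3]@np.array(p)+T[:3,3]);return q[:2]/q[2]
E
python3 - <<'E'
from h import *
for c in("top","scene"):
    im=grab_frame(c);cv2.imwrite(f"pics/{c}0.png",im[:,:,::-1]);print(c,calibration(c)["extrinsics"])
    for n,z in [("beaker_c",.056),("jar_c",.045),("mortar_c",.045),("bottle_c",.06),("cylinder_c",.06),("stirrer",0),("balance",0),("corkmat",0),("driptray",0),("parkmat",0)]:
        for r in spot_point(n,c)[:2]: print(n,round(r["score"],2),np.round(r["uv"],1),np.round(ray(c,r["uv"],z),3))
s=get_state();print(s)
E
```

```text
top [[-0.02119335 -0.99847408  0.05099362  0.49275936]
 [-0.99947976  0.01991921 -0.02536612  0.00292009]
 [ 0.02431166 -0.05150468 -0.99837679  0.89324438]
 [ 0.          0.          0.          1.        ]]
beaker_c 0.63 [139.9 159.1] [0.626 0.26  0.056]
jar_c 0.84 [323.6 234.6] [ 0.437 -0.174  0.045]
jar_c 0.19 [141.2 158.6] [0.629 0.261 0.045]
mortar_c 0.56 [252.9 150.2] [ 0.645 -0.008  0.045]
bottle_c 0.95 [351.5 159.9] [ 0.615 -0.244  0.06 ]
cylinder_c 0.67 [245.8 231.5] [0.45  0.012 0.06 ]
cylinder_c 0.17 [251.2 157.9] [ 0.624 -0.004  0.06 ]
stirrer 0.82 [348.2 160.1] [ 0.623 -0.253  0.   ]
stirrer 0.68 [317.8 230.5] [ 0.445 -0.169  0.   ]
driptray 0.85 [149.  161.9] [0.628 0.255 0.   ]
parkmat 0.9 [182.3 234.4] [0.443 0.173 0.   ]
scene [[-0.68560224  0.42128358 -0.5936916   0.92435275]
 [ 0.72762048  0.42206492 -0.54076764  0.3620198 ]
 [ 0.02275987 -0.80273367 -0.59590321  0.44692985]
 [ 0.          0.          0.          1.        ]]
beaker_c 0.75 [343.4 295.9] [0.624 0.253 0.056]
jar_c 0.71 [224.  144.8] [ 0.449 -0.167  0.045]
mortar_c 0.95 [205.1 213.3] [ 0.635 -0.015  
[... 435 characters left out ...]
0.445 0.172 0.   ]
{'t': 1.1, 'q': array([ 1.41410661e+00,  3.58545154e-01,  1.18849616e-02, -1.00225045e-06,
       -1.22410939e+00, -2.88113948e-01]), 'qd': array([ 3.56023357e-04, -6.05459911e-04,  5.82029038e-05, -5.65883142e-05,
        4.95289411e-04, -7.41329674e-04]), 'joint_efforts': array([-7.08221924e-04, -5.82395661e+01,  2.93304044e+01,  7.00282618e+00,
        1.23475876e-02, -2.56595598e-05]), 'eef_pos': array([0.29043581, 0.60928239, 0.22659   ]), 'ee_rot': array([-3.14156728e+00,  8.50203131e-06, -4.44804008e-01]), 'force': array([-0.25744189, -1.0771599 ,  0.2088133 ]), 'moment': array([0.02924346, 0.0068037 , 0.00716893]), 'gripper_force': 0.0, 'width': 0.0874140079086991}
```

View pics/top0.png

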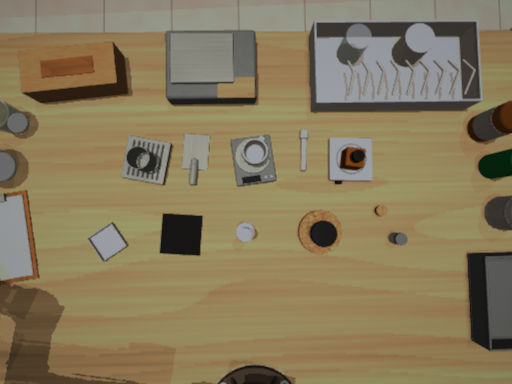

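View pics/scene0.png

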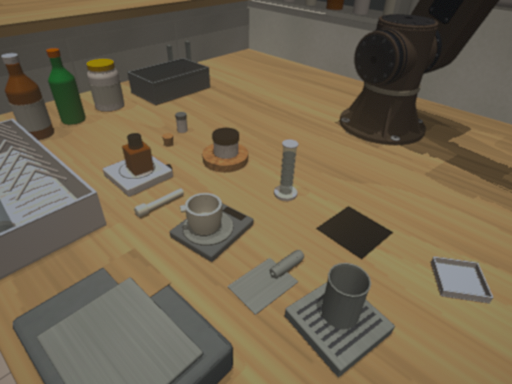

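```bash
cat >> h.py <<'E'
from scipy.optimize import minimize
S=lambda hx,hy,cx=0:[(cx-hx,-hy),(cx+hx,-hy),(cx+hx,hy),(cx-hx,hy)]
C=lambda r:[(r*np.cos(a),r*np.sin(a)) for a in np.arange(0,6.28,.2)]
M={"beaker":[(C(.026),0),(C(.027),.072)],"jar":[(C(.029),0),(C(.029),.034),(C(.031),.034),(C(.031),.05)],
"mortar":[(C(.024),0),(C(.031),.026),(C(.031),.05)],"bottle":[(S(.023,.023),0),(S(.023,.023),.056),(C(.014),.08)],
"stirrer":[(S(.054,.054),0),(S(.054,.054),.02)],"balance":[(S(.059,.05,-.011),0),(S(.059,.05,-.011),.016),(C(.044),.02)],
"corkmat":[(C(.054),0),(C(.054),.02)],"driptray":[(S(.053,.053),0),(S(.053,.053),.02)],"parkmat":[(S(.05,.05),0),(S(.05,.05),.003)],
"cylinder":[(C(.024),0),(C(.024),.006),(C(.013),.12)]}
SQ=("bottle","stirrer","balance","driptray","parkmat")
def hullpoly(n,cam,x,y,a,zb):
    R=np.array([[np.cos(a),-np.sin(a)],[np.sin(a),np.cos(a)]])
    P=[proj(cam,[*(R@p+[x,y]),zb+z]) for ring,z in M[n] for p in ring]
    return cv2.convexHull(np.float32(P))
def fit(n,cam,x0,zb,yaws=(0,),near=.08):
    """fit model silhouette hull to network mask hull; -> x,y,yaw,iou"""
    q=n+"_c" if n in("beaker","jar","mortar","bottle","cylinder") else n
    best=None
    for r in regions_of(q,cam):
        m=r["region"].astype(np.uint8)
        k=cv2.connectedComponentsWithStats(m)
        if m.sum()<30: continue
        h=cv2.convexHull(np.float32(cv2.findNonZero(m)))
        A=cv2.contourArea(h)
        def cost(p):
            g=hullpoly(n,cam,p[0],p[1],p[2] if n in SQ else 0,zb)
            i=cv2.intersectConvexConvex(h,g)[0]
            return -i/(A+cv2.contourArea(g)-i)
        for a in yaws if n in SQ else (0,):
            s=minimize(cost,[*x0,a],method="Nelder-Mead",options=dict(initial_simplex=np.array([[*x0,a],[x0[0]+.02,x0[1],a],[x0[0],x0[1]+.02,a],[*x0,a+.25]]),xatol=1e-4,fatol=1e-5))
            if best is None or -s.fun>best[3]: best=(*s.x,-s.fun,r["score"])
    return None if best is None else np.round(best,4)
E
python3 - <<'E'
from h import *
im={c:grab_frame(c) for c in("top","scene")}
for n,x0,zb in [("beaker",(.625,.256),.02),("jar",(.44,-.172),.02),("mortar",(.638,-.01),.02),("bottle",(.614,-.25),.02),("cylinder",(.447,.01),0),("stirrer",(.622,-.255),0),("balance",(.63,-.01),0),("corkmat",(.446,-.168),0),("driptray",(.63,.257),0),("parkmat",(.443,.173),0)]:
    print(n,*[fit(n,c,x0,zb,(-.3,0,.3,.75)) for c in("top","scene")])
b=im["top"][:,:,::-1]
t=[cv2.resize(b[y-25:y+25,x-33:x+33],(396,300),interpolation=cv2.INTER_CUBIC) for x,y in [(147,161),(254,160),(321,232),(351,159)]]
cv2.imwrite("pics/m.png",np.vstack([np.hstack(t[:2]),np.hstack(t[2:])]))
E
```

```text
Traceback (most recent call last):
  File "h.py", line 38, in fit
    s=minimize(cost,[*x0,a],method="Nelder-Mead",options=dict(initial_simplex=np.array([[*x0,a],[x0[0]+.02,x0[1],a],[x0[0],x0[1]+.02,a],[*x0,a+.25]]),xatol=1e-4,fatol=1e-5))
  File "h.py", line 34, in cost
    g=hullpoly(n,cam,p[0],p[1],p[2] if n in SQ else 0,zb)
  File "h.py", line 21, in hullpoly
    P=[proj(cam,[*(R@p+[x,y]),zb+z]) for ring,z in M[n] for p in ring]
       ~~~~^^^^^^^^^^^^^^^^^^^^^^^^^
  File "h.py", line 8, in proj
    c=calibration(cam);K=np.array(c["camera_matrix"]);T=np.linalg.inv(np.array(c["extrinsics"]))
ValueError: time passes only in moves, steps and waits
```

```bash
sed -i 's/^from station import \*/from station import *\nimport functools, station\ncalibration=functools.cache(station.calibration)/' h.py
python3 - <<'E'
from h import *
im={c:grab_frame(c) for c in("top","scene")}
for n,x0,zb in [("beaker",(.625,.256),.02),("jar",(.44,-.172),.02),("mortar",(.638,-.01),.02),("bottle",(.614,-.25),.02),("cylinder",(.447,.01),0),("stirrer",(.622,-.255),0),("balance",(.63,-.01),0),("corkmat",(.446,-.168),0),("driptray",(.63,.257),0),("parkmat",(.443,.173),0)]:
    print(n,*[fit(n,c,x0,zb,(-.3,0,.3,.75)) for c in("top","scene")])
b=im["top"][:,:,::-1]
t=[cv2.resize(b[y-25:y+25,x-33:x+33],(396,300),interpolation=cv2.INTER_CUBIC) for x,y in [(147,161),(254,160),(321,232),(351,159)]]
cv2.imwrite("pics/m.png",np.vstack([np.hstack(t[:2]),np.hstack(t[2:])]))
E
```

```text
beaker [0.6268 0.2542 0.1171 0.9556 0.88  ] [0.6226 0.2546 0.0733 0.9651 0.7   ]
jar [ 0.4427 -0.17    0.052   0.9156  0.94  ] [ 0.4378 -0.173   0.43    0.9247  0.58  ]
mortar [ 0.6419 -0.0131  0.1298  0.9312  0.56  ] [ 0.6394 -0.0122  0.0664  0.9237  0.6   ]
bottle [ 0.621  -0.2483 -0.1478  0.9406  0.76  ] [ 0.6168 -0.2528 -0.2318  0.9201  0.78  ]
cylinder [0.4486 0.0142 0.0946 0.9573 0.72  ] [0.4431 0.0132 0.0919 0.9652 0.6   ]
stirrer [ 0.625  -0.2546 -0.0158  0.9487  0.59  ] [ 0.6221 -0.2563 -0.0025  0.8496  0.8   ]
balance [ 0.6385 -0.0087  0.1241  0.9804  0.6   ] [ 0.6349 -0.0095  0.1242  0.8926  0.75  ]
corkmat [ 0.4456 -0.171   0.0426  0.9267  0.67  ] [ 0.4395 -0.1732  0.0862  0.8678  0.66  ]
driptray [0.6323 0.2574 1.3813 0.967  0.76  ] [ 0.6294  0.2568 -0.1962  0.9233  0.86  ]
parkmat [0.4462 0.1753 1.5009 0.965  0.82  ] [ 0.4416  0.1747 -0.0745  0.9869  0.97  ]
```

View pics/m.png

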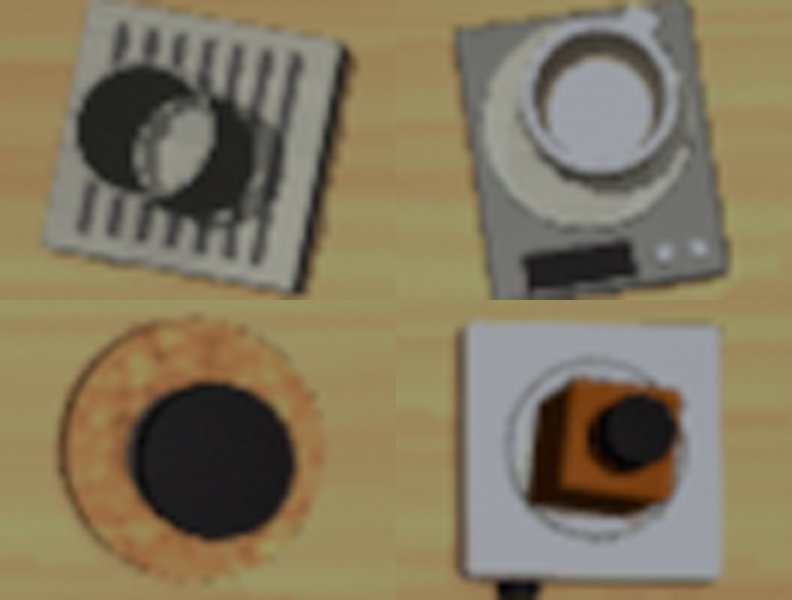

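>>> arm_command([
  {"tx":0.91,"ty":0.353,"twist":-0.1416},
  {"tx":0.91,"ty":0.353,"twist":-0.1416},
  {"tx":0.91,"ty":0.353,"twist":-0.1416},
  {"tx":0.91,"ty":0.353,"twist":-0.1416},
  {"tx":0.91,"ty":0.353,"twist":-0.1416},
  {"tx":0.91,"ty":0.353,"twist":-0.1416},
  {"tx":0.91,"ty":0.353,"twist":-0.1416},
  {"tx":0.91,"ty":0.353,"twist":-0.1416},
], claw=1)

```text
invalid input
```

>>> arm_command([
  {"tx":0.67,"ty":0.71},
  {"tx":0.67,"ty":0.71},
  {"tx":0.67,"ty":0.71},
  {"tx":0.67,"ty":0.71},
  {"tx":0.67,"ty":0.71},
  {"tx":0.67,"ty":0.71},
  {"tx":0.67,"ty":0.71},
  {"tx":0.67,"ty":0.71},
])

```text
invalid input
```

>>> arm_command([
  {"tx":0.91,"ty":0.353,"tz":0,"twist":-0.1416},
  {"tx":0.91,"ty":0.353,"tz":0,"twist":-0.1416},
  {"tx":0.91,"ty":0.353,"tz":0,"twist":-0.1416},
  {"tx":0.91,"ty":0.353,"tz":0,"twist":-0.1416},
  {"tx":0.91,"ty":0.353,"tz":0,"twist":-0.1416},
  {"tx":0.91,"ty":0.353,"tz":0,"twist":-0.1416},
  {"tx":0.91,"ty":0.353,"tz":0,"twist":-0.1416},
  {"tx":0.91,"ty":0.353,"tz":0,"twist":-0.1416},
], claw=1, grip_force=15)

```text
t: 3.02
eef_pos: [0.4592, 0.4301, 0.2268]
ee_rot: [-3.141, -0.0, -0.003]
force: [-0.6, 1.1, 0.4]
width: 0.0873
gripper_force: 0.0
```

>>> arm_command([
  {"tx":0.664,"ty":0.702,"tz":0,"twist":0},
  {"tx":0.664,"ty":0.702,"tz":0,"twist":0},
  {"tx":0.664,"ty":0.702,"tz":0,"twist":0},
  {"tx":0.664,"ty":0.702,"tz":0,"twist":0},
  {"tx":0.664,"ty":0.702,"tz":0,"twist":0},
  {"tx":0.664,"ty":0.702,"tz":0,"twist":0},
  {"tx":0.664,"ty":0.702,"tz":0.1,"twist":0},
  {"tx":0.664,"ty":0.702,"tz":0.2,"twist":0},
])

```text
t: 3.68
eef_pos: [0.6257, 0.2561, 0.1772]
ee_rot: [-3.14, -0.003, -0.002]
force: [0.5, 0.7, -0.9]
width: 0.0873
gripper_force: 0.0
```

>>> arm_command([
  {"tx":0,"ty":0,"tz":0.1,"twist":0},
  {"tx":0,"ty":0,"tz":0.2,"twist":0},
  {"tx":0,"ty":0,"tz":0.3,"twist":0},
  {"tx":0,"ty":0,"tz":0.4,"twist":0},
  {"tx":0,"ty":0,"tz":0.48,"twist":0},
  {"tx":0,"ty":0,"tz":0.53,"twist":0},
  {"tx":0,"ty":0,"tz":0.548,"twist":0},
  {"tx":0,"ty":0,"tz":0.548,"twist":0},
])

```text
t: 4.35
eef_pos: [0.6233, 0.2567, 0.0386]
ee_rot: [3.14, 0.001, 0.001]
force: [0.3, -0.3, 0.9]
width: 0.0877
gripper_force: 0.0
```

>>> arm_command([
  {"tx":0,"ty":0,"tz":0,"twist":0},
  {"tx":0,"ty":0,"tz":0,"twist":0},
  {"tx":0,"ty":0,"tz":0,"twist":0},
  {"tx":0,"ty":0,"tz":0,"twist":0},
  {"tx":0,"ty":0,"tz":0,"twist":0},
  {"tx":0,"ty":0,"tz":0,"twist":0},
  {"tx":0,"ty":0,"tz":0,"twist":0},
  {"tx":0,"ty":0,"tz":0,"twist":0},
], claw=0, grip_force=15)

```text
t: 5.02
eef_pos: [0.624, 0.2562, 0.0401]
ee_rot: [-3.141, -0.0, 0.0]
force: [-1.3, -0.1, 4.2]
width: 0.051
gripper_force: 15.0
```

>>> arm_command([
  {"tx":0,"ty":0,"tz":-0.05,"twist":0},
  {"tx":0,"ty":0,"tz":-0.15,"twist":0},
  {"tx":0,"ty":0,"tz":-0.24,"twist":0},
  {"tx":-0.06,"ty":0.027,"tz":-0.28,"twist":0},
  {"tx":-0.16,"ty":0.072,"tz":-0.28,"twist":0},
  {"tx":-0.28,"ty":0.127,"tz":-0.28,"twist":0},
  {"tx":-0.4,"ty":0.181,"tz":-0.28,"twist":0},
  {"tx":-0.52,"ty":0.235,"tz":-0.28,"twist":0},
])

```text
t: 5.68
eef_pos: [0.4925, 0.1968, 0.11]
ee_rot: [-3.141, -0.0, -0.0]
force: [0.3, 0.4, -0.0]
width: 0.0513
gripper_force: 15.0
```

>>> arm_command([
  {"tx":-0.1,"ty":0.046,"tz":0,"twist":0},
  {"tx":-0.17,"ty":0.077,"tz":0.05,"twist":0},
  {"tx":-0.2,"ty":0.091,"tz":0.12,"twist":0},
  {"tx":-0.2,"ty":0.091,"tz":0.2,"twist":0},
  {"tx":-0.2,"ty":0.091,"tz":0.26,"twist":0},
  {"tx":-0.2,"ty":0.091,"tz":0.3,"twist":0},
  {"tx":-0.2,"ty":0.091,"tz":0.325,"twist":0},
  {"tx":-0.2,"ty":0.091,"tz":0.338,"twist":0},
])

```text
t: 6.35
eef_pos: [0.4437, 0.1747, 0.0248]
ee_rot: [3.141, 0.0, 0.0]
force: [-0.0, 0.3, -0.1]
width: 0.0512
gripper_force: 15.0
```

>>> arm_command([
  {"tx":0,"ty":0,"tz":0.004,"twist":0},
  {"tx":0,"ty":0,"tz":0.008,"twist":0},
  {"tx":0,"ty":0,"tz":0.008,"twist":0},
  {"tx":0,"ty":0,"tz":0.008,"twist":0},
  {"tx":0,"ty":0,"tz":0.008,"twist":0},
  {"tx":0,"ty":0,"tz":0.008,"twist":0},
  {"tx":0,"ty":0,"tz":0.008,"twist":0},
  {"tx":0,"ty":0,"tz":0.008,"twist":0},
])

```text
t: 7.02
eef_pos: [0.4439, 0.1748, 0.0232]
ee_rot: [-3.141, -0.0, 0.0]
force: [0.2, -0.1, -1.2]
width: 0.0515
gripper_force: 15.0
```

>>> arm_command([
  {"tx":0,"ty":0,"tz":0,"twist":0},
  {"tx":0,"ty":0,"tz":0,"twist":0},
  {"tx":0,"ty":0,"tz":0,"twist":0},
  {"tx":0,"ty":0,"tz":0,"twist":0},
  {"tx":0,"ty":0,"tz":-0.1,"twist":0},
  {"tx":0,"ty":0,"tz":-0.25,"twist":0},
  {"tx":0,"ty":0,"tz":-0.4,"twist":0},
  {"tx":0,"ty":0,"tz":-0.56,"twist":0},
], claw=1)

```text
t: 7.68
eef_pos: [0.4432, 0.1742, 0.1643]
ee_rot: [3.141, 0.001, 0.0]
force: [1.0, 1.5, -0.4]
width: 0.0875
gripper_force: 0.0
```

>>> arm_command([
  {"tx":0.05,"ty":0.12,"tz":0,"twist":0},
  {"tx":0.35,"ty":0.85,"tz":0,"twist":0},
  {"tx":0.35,"ty":0.85,"tz":0,"twist":0},
  {"tx":0.35,"ty":0.85,"tz":0,"twist":0},
  {"tx":0.35,"ty":0.85,"tz":0,"twist":0},
  {"tx":0.35,"ty":0.85,"tz":0,"twist":0},
  {"tx":0.35,"ty":0.85,"tz":0,"twist":0},
  {"tx":0.35,"ty":0.85,"tz":0,"twist":0},
])

```text
t: 8.35
eef_pos: [0.5314, -0.0394, 0.1626]
ee_rot: [3.141, 0.001, -0.003]
force: [0.1, 0.4, 0.4]
width: 0.0881
gripper_force: 0.0
```

>>> arm_command([
  {"tx":0.35,"ty":0.85,"tz":0,"twist":0.06},
  {"tx":0.35,"ty":0.85,"tz":0,"twist":0.06},
  {"tx":0.35,"ty":0.85,"tz":0,"twist":0.06},
  {"tx":0.35,"ty":0.85,"tz":0,"twist":0.06},
  {"tx":0.35,"ty":0.85,"tz":0,"twist":0.06},
  {"tx":0.35,"ty":0.85,"tz":0,"twist":0.06},
  {"tx":0.35,"ty":0.85,"tz":0,"twist":0.06},
  {"tx":0.35,"ty":0.85,"tz":0,"twist":0.06},
])

```text
t: 9.02
eef_pos: [0.6188, -0.2502, 0.1621]
ee_rot: [-3.141, 0.001, -0.19]
force: [0.6, 0.6, -0.1]
width: 0.0876
gripper_force: 0.0
```

>>> arm_command([
  {"tx":0,"ty":0,"tz":0.1,"twist":0},
  {"tx":0,"ty":0,"tz":0.2,"twist":0},
  {"tx":0,"ty":0,"tz":0.3,"twist":0},
  {"tx":0,"ty":0,"tz":0.38,"twist":0},
  {"tx":0,"ty":0,"tz":0.44,"twist":0},
  {"tx":0,"ty":0,"tz":0.47,"twist":0},
  {"tx":0,"ty":0,"tz":0.484,"twist":0},
  {"tx":0,"ty":0,"tz":0.484,"twist":0},
])

```text
t: 9.68
eef_pos: [0.6189, -0.2491, 0.042]
ee_rot: [3.142, 0.0, -0.187]
force: [-0.0, 0.1, -0.0]
width: 0.0874
gripper_force: 0.0
```

>>> arm_command([
  {"tx":0,"ty":0,"tz":0,"twist":0},
  {"tx":0,"ty":0,"tz":0,"twist":0},
  {"tx":0,"ty":0,"tz":0,"twist":0},
  {"tx":0,"ty":0,"tz":0,"twist":0},
  {"tx":0,"ty":0,"tz":0,"twist":0},
  {"tx":0,"ty":0,"tz":0,"twist":0},
  {"tx":0,"ty":0,"tz":0,"twist":0},
  {"tx":0,"ty":0,"tz":0,"twist":0},
], claw=0, grip_force=15)

```text
t: 10.35
eef_pos: [0.6189, -0.2503, 0.0422]
ee_rot: [-3.142, -0.0, -0.189]
force: [-0.3, -0.3, 0.8]
width: 0.0466
gripper_force: 14.8
```

>>> arm_command([
  {"tx":0,"ty":0,"tz":-0.05,"twist":0},
  {"tx":0,"ty":0,"tz":-0.12,"twist":0},
  {"tx":0,"ty":0,"tz":-0.22,"twist":0},
  {"tx":0,"ty":0,"tz":-0.32,"twist":0},
  {"tx":0,"ty":0,"tz":-0.42,"twist":0},
  {"tx":0,"ty":0,"tz":-0.48,"twist":0},
  {"tx":0,"ty":0,"tz":-0.5,"twist":0},
  {"tx":0,"ty":0,"tz":-0.5,"twist":0},
])

```text
t: 11.02
eef_pos: [0.6195, -0.2504, 0.1692]
ee_rot: [-3.141, -0.003, -0.188]
force: [-0.9, 1.0, -1.8]
width: 0.0463
gripper_force: 14.8
```

```bash
python3 - <<'E'
from h import *
s=get_state();print(s["eef_pos"],s["width"],s["ee_rot"])
im=grab_frame("scene");cv2.imwrite("pics/s1.png",im[:,:,::-1])
grab_frame("top")
for n,x0,zb in [("beaker",(.444,.175),.003),("bottle",(.62,-.25),.145),("stirrer",(.6235,-.2555),0)]:
  for c in("top","scene"): print(n,c,fit(n,c,x0,zb,(-.3,0)))
E
```

```text
[ 0.61954401 -0.25037491  0.16916862] 0.04629675122832574 [-3.14139325e+00 -3.12981050e-03 -1.88428472e-01]
beaker top [0.4459 0.1746 0.0462 0.9182 0.71  ]
beaker scene [0.4409 0.1745 0.0869 0.9379 0.89  ]
bottle top None
bottle scene [ 0.6162 -0.2579 -0.2539  0.6419  0.68  ]
stirrer top None
stirrer scene [ 0.6214 -0.2556 -0.0359  0.9558  0.75  ]
```

View pics/s1.png

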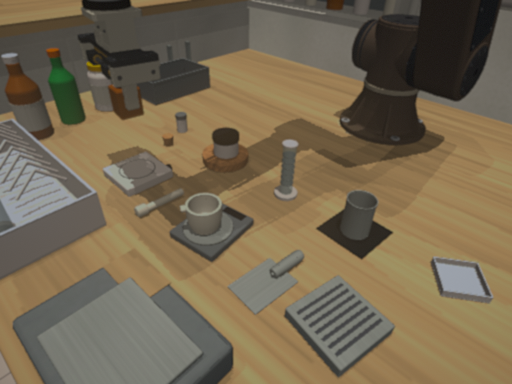

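>>> arm_command([
  {"tx":-0.01,"ty":-0.05,"tz":0,"twist":0},
  {"tx":-0.03,"ty":-0.16,"tz":0,"twist":0},
  {"tx":-0.05,"ty":-0.29,"tz":0,"twist":0},
  {"tx":-0.07,"ty":-0.43,"tz":0,"twist":0},
  {"tx":-0.1,"ty":-0.57,"tz":0,"twist":0},
  {"tx":-0.12,"ty":-0.71,"tz":0,"twist":0},
  {"tx":-0.14,"ty":-0.85,"tz":0,"twist":0},
  {"tx":-0.166,"ty":-1.0,"tz":0,"twist":0},
])

```text
t: 12.08
eef_pos: [0.6246, 0.0051, 0.1671]
ee_rot: [-3.142, -0.0, -0.189]
force: [1.6, 0.6, -0.5]
width: 0.0463
gripper_force: 14.8
```

>>> arm_command([
  {"tx":-0.02,"ty":-0.15,"tz":0,"twist":0},
  {"tx":-0.05,"ty":-0.3,"tz":0,"twist":0},
  {"tx":-0.07,"ty":-0.45,"tz":0,"twist":0},
  {"tx":-0.1,"ty":-0.6,"tz":0,"twist":0},
  {"tx":-0.12,"ty":-0.75,"tz":0,"twist":0},
  {"tx":-0.15,"ty":-0.88,"tz":0,"twist":0},
  {"tx":-0.16,"ty":-0.97,"tz":0,"twist":0},
  {"tx":-0.166,"ty":-1.0,"tz":0,"twist":0},
])

```text
t: 12.75
eef_pos: [0.6305, 0.2606, 0.1665]
ee_rot: [-3.141, -0.0, -0.185]
force: [0.6, -0.2, -1.5]
width: 0.0465
gripper_force: 14.8
```

>>> arm_command([
  {"tx":0,"ty":0,"tz":0.08,"twist":0},
  {"tx":0,"ty":0,"tz":0.18,"twist":0},
  {"tx":0,"ty":0,"tz":0.27,"twist":0},
  {"tx":0,"ty":0,"tz":0.35,"twist":0},
  {"tx":0,"ty":0,"tz":0.41,"twist":0},
  {"tx":0,"ty":0,"tz":0.45,"twist":0},
  {"tx":0,"ty":0,"tz":0.475,"twist":0},
  {"tx":0,"ty":0,"tz":0.485,"twist":0},
])

```text
t: 13.42
eef_pos: [0.6307, 0.2562, 0.0449]
ee_rot: [3.141, 0.001, -0.189]
force: [0.3, -0.2, -2.2]
width: 0.0463
gripper_force: 14.8
```

>>> arm_command([
  {"tx":0,"ty":0,"tz":0.004,"twist":0},
  {"tx":0,"ty":0,"tz":0.008,"twist":0},
  {"tx":0,"ty":0,"tz":0.012,"twist":0},
  {"tx":0,"ty":0,"tz":0.014,"twist":0},
  {"tx":0,"ty":0,"tz":0.014,"twist":0},
  {"tx":0,"ty":0,"tz":0.014,"twist":0},
  {"tx":0,"ty":0,"tz":0.014,"twist":0},
  {"tx":0,"ty":0,"tz":0.014,"twist":0},
])

```text
t: 14.08
eef_pos: [0.6311, 0.2565, 0.0425]
ee_rot: [-3.141, -0.0, -0.188]
force: [-1.3, 1.0, -1.8]
width: 0.046
gripper_force: 14.8
```

>>> arm_command([
  {"tx":0,"ty":0,"tz":0,"twist":0},
  {"tx":0,"ty":0,"tz":0,"twist":0},
  {"tx":0,"ty":0,"tz":0,"twist":0},
  {"tx":0,"ty":0,"tz":0,"twist":0},
  {"tx":0,"ty":0,"tz":-0.06,"twist":0},
  {"tx":0,"ty":0,"tz":-0.2,"twist":0},
  {"tx":0,"ty":0,"tz":-0.35,"twist":0},
  {"tx":0,"ty":0,"tz":-0.48,"twist":0},
], claw=1)

```text
t: 14.75
eef_pos: [0.6312, 0.2563, 0.1643]
ee_rot: [3.141, -0.001, -0.188]
force: [2.4, 1.3, -0.2]
width: 0.0867
gripper_force: 0.0
```

>>> arm_command([
  {"tx":-0.1,"ty":0.07,"tz":0,"twist":-0.06},
  {"tx":-0.673,"ty":0.462,"tz":0,"twist":-0.06},
  {"tx":-0.673,"ty":0.462,"tz":0,"twist":-0.06},
  {"tx":-0.673,"ty":0.462,"tz":0,"twist":-0.06},
  {"tx":-0.673,"ty":0.462,"tz":0,"twist":-0.06},
  {"tx":-0.673,"ty":0.462,"tz":0,"twist":-0.06},
  {"tx":-0.673,"ty":0.462,"tz":0,"twist":-0.06},
  {"tx":-0.673,"ty":0.462,"tz":0,"twist":-0.06},
])

```text
t: 15.42
eef_pos: [0.4442, 0.1748, 0.1633]
ee_rot: [-3.14, -0.002, 0.001]
force: [1.3, 0.3, 0.3]
width: 0.0879
gripper_force: 0.0
```

```bash
python3 - <<'E'
from h import *
s=get_state();print(s["eef_pos"],s["width"],s["ee_rot"])
grab_frame("scene");grab_frame("top")
for n,x0,zb in [("beaker",(.444,.175),.003),("bottle",(.63,.257),.02),("driptray",(.631,.257),0)]:
  for c in("top","scene"): print(n,c,fit(n,c,x0,zb,(-.3,0)))
E
```

```text
[0.44420865 0.1747839  0.16329047] 0.08793489259863 [-3.14014268e+00 -1.79018026e-03  8.53374328e-04]
beaker top [0.4413 0.1709 0.136  0.3823 0.71  ]
beaker scene [0.4416 0.1743 0.0089 0.9338 0.75  ]
bottle top [ 0.6342  0.255  -0.2705  0.8472  0.73  ]
bottle scene [ 0.6296  0.2568 -0.0596  0.934   0.98  ]
driptray top [ 0.6321  0.2576 -0.2076  0.9764  0.76  ]
driptray scene [ 0.631  0.257 -0.3    0.     0.58 ]
```

>>> arm_command([
  {"tx":0,"ty":0,"tz":0.1,"twist":0},
  {"tx":0,"ty":0,"tz":0.22,"twist":0},
  {"tx":0,"ty":0,"tz":0.33,"twist":0},
  {"tx":0,"ty":0,"tz":0.43,"twist":0},
  {"tx":0,"ty":0,"tz":0.5,"twist":0},
  {"tx":0,"ty":0,"tz":0.54,"twist":0},
  {"tx":0,"ty":0,"tz":0.557,"twist":0},
  {"tx":0,"ty":0,"tz":0.557,"twist":0},
])

```text
t: 16.48
eef_pos: [0.4438, 0.1741, 0.022]
ee_rot: [3.14, 0.002, -0.0]
force: [-0.6, -0.4, 0.6]
width: 0.0876
gripper_force: 0.0
```

>>> arm_command([
  {"tx":0,"ty":0,"tz":0,"twist":0},
  {"tx":0,"ty":0,"tz":0,"twist":0},
  {"tx":0,"ty":0,"tz":0,"twist":0},
  {"tx":0,"ty":0,"tz":0,"twist":0},
  {"tx":0,"ty":0,"tz":0,"twist":0},
  {"tx":0,"ty":0,"tz":0,"twist":0},
  {"tx":0,"ty":0,"tz":0,"twist":0},
  {"tx":0,"ty":0,"tz":0,"twist":0},
], claw=0, grip_force=15)

```text
t: 17.15
eef_pos: [0.4442, 0.1746, 0.0234]
ee_rot: [-3.141, -0.0, 0.0]
force: [-1.9, 0.1, 4.0]
width: 0.0509
gripper_force: 15.0
```

>>> arm_command([
  {"tx":0,"ty":0,"tz":-0.05,"twist":0},
  {"tx":0,"ty":0,"tz":-0.12,"twist":0},
  {"tx":0,"ty":0,"tz":-0.22,"twist":0},
  {"tx":0,"ty":0,"tz":-0.33,"twist":0},
  {"tx":0,"ty":0,"tz":-0.43,"twist":0},
  {"tx":0,"ty":0,"tz":-0.52,"twist":0},
  {"tx":0,"ty":0,"tz":-0.57,"twist":0},
  {"tx":0,"ty":0,"tz":-0.6,"twist":0},
])

```text
t: 17.82
eef_pos: [0.4446, 0.1749, 0.1749]
ee_rot: [-3.14, -0.002, 0.0]
force: [-0.7, 0.4, -0.6]
width: 0.0507
gripper_force: 15.0
```

>>> arm_command([
  {"tx":0.02,"ty":0.05,"tz":0,"twist":0},
  {"tx":0.06,"ty":0.14,"tz":0,"twist":0},
  {"tx":0.11,"ty":0.26,"tz":0,"twist":0},
  {"tx":0.16,"ty":0.38,"tz":0,"twist":0},
  {"tx":0.21,"ty":0.5,"tz":0,"twist":0},
  {"tx":0.26,"ty":0.62,"tz":0,"twist":0},
  {"tx":0.31,"ty":0.74,"tz":0,"twist":0},
  {"tx":0.359,"ty":0.86,"tz":0,"twist":0},
])

```text
t: 18.48
eef_pos: [0.5337, -0.0421, 0.1721]
ee_rot: [3.141, 0.002, 0.0]
force: [-0.4, 0.7, -2.2]
width: 0.0512
gripper_force: 15.0
```

>>> arm_command([
  {"tx":0.05,"ty":0.12,"tz":0,"twist":0},
  {"tx":0.1,"ty":0.24,"tz":0,"twist":0},
  {"tx":0.15,"ty":0.36,"tz":0,"twist":0},
  {"tx":0.21,"ty":0.5,"tz":0,"twist":0},
  {"tx":0.27,"ty":0.64,"tz":0,"twist":0},
  {"tx":0.32,"ty":0.76,"tz":0,"twist":0},
  {"tx":0.35,"ty":0.84,"tz":0,"twist":0},
  {"tx":0.359,"ty":0.86,"tz":0,"twist":0},
])

```text
t: 19.15
eef_pos: [0.6236, -0.2587, 0.1707]
ee_rot: [-3.142, 0.003, -0.003]
force: [0.4, -0.7, -1.6]
width: 0.0513
gripper_force: 15.0
```

>>> arm_command([
  {"tx":0,"ty":0,"tz":0.08,"twist":0},
  {"tx":0,"ty":0,"tz":0.18,"twist":0},
  {"tx":0,"ty":0,"tz":0.28,"twist":0},
  {"tx":0,"ty":0,"tz":0.37,"twist":0},
  {"tx":0,"ty":0,"tz":0.44,"twist":0},
  {"tx":0,"ty":0,"tz":0.48,"twist":0},
  {"tx":0,"ty":0,"tz":0.508,"twist":0},
  {"tx":0,"ty":0,"tz":0.518,"twist":0},
])

```text
t: 19.82
eef_pos: [0.6231, -0.2551, 0.0423]
ee_rot: [-3.141, 0.002, 0.0]
force: [0.1, 0.3, -1.4]
width: 0.051
gripper_force: 15.0
```

>>> arm_command([
  {"tx":0,"ty":0,"tz":0.004,"twist":0},
  {"tx":0,"ty":0,"tz":0.008,"twist":0},
  {"tx":0,"ty":0,"tz":0.012,"twist":0},
  {"tx":0,"ty":0,"tz":0.014,"twist":0},
  {"tx":0,"ty":0,"tz":0.014,"twist":0},
  {"tx":0,"ty":0,"tz":0.014,"twist":0},
  {"tx":0,"ty":0,"tz":0.014,"twist":0},
  {"tx":0,"ty":0,"tz":0.014,"twist":0},
])

```text
t: 20.48
eef_pos: [0.6238, -0.2555, 0.0405]
ee_rot: [3.141, -0.0, 0.0]
force: [-0.8, 0.7, 1.7]
width: 0.0512
gripper_force: 15.0
```

>>> arm_command([
  {"tx":0,"ty":0,"tz":0,"twist":0},
  {"tx":0,"ty":0,"tz":0,"twist":0},
  {"tx":0,"ty":0,"tz":0,"twist":0},
  {"tx":0,"ty":0,"tz":0,"twist":0},
  {"tx":0,"ty":0,"tz":-0.06,"twist":0},
  {"tx":0,"ty":0,"tz":-0.2,"twist":0},
  {"tx":0,"ty":0,"tz":-0.35,"twist":0},
  {"tx":0,"ty":0,"tz":-0.49,"twist":0},
], claw=1)

```text
t: 21.15
eef_pos: [0.6233, -0.2555, 0.1639]
ee_rot: [3.141, 0.001, 0.0]
force: [0.7, -0.2, 1.0]
width: 0.0871
gripper_force: 0.0
```

>>> arm_command([
  {"tx":-0.1,"ty":-0.046,"tz":0,"twist":0},
  {"tx":-0.734,"ty":-0.336,"tz":0,"twist":0},
  {"tx":-0.734,"ty":-0.336,"tz":0,"twist":0},
  {"tx":-0.734,"ty":-0.336,"tz":0,"twist":0},
  {"tx":-0.734,"ty":-0.336,"tz":0,"twist":0},
  {"tx":-0.734,"ty":-0.336,"tz":0,"twist":0},
  {"tx":-0.734,"ty":-0.336,"tz":0,"twist":0},
  {"tx":-0.734,"ty":-0.336,"tz":0,"twist":0},
])

```text
t: 21.82
eef_pos: [0.4403, -0.1713, 0.1635]
ee_rot: [3.141, -0.002, 0.001]
force: [0.5, -0.1, 0.7]
width: 0.0878
gripper_force: 0.0
```

>>> arm_command([
  {"tx":0,"ty":0,"tz":0.1,"twist":0},
  {"tx":0,"ty":0,"tz":0.2,"twist":0},
  {"tx":0,"ty":0,"tz":0.3,"twist":0},
  {"tx":0,"ty":0,"tz":0.38,"twist":0},
  {"tx":0,"ty":0,"tz":0.43,"twist":0},
  {"tx":0,"ty":0,"tz":0.46,"twist":0},
  {"tx":0,"ty":0,"tz":0.48,"twist":0},
  {"tx":0,"ty":0,"tz":0.48,"twist":0},
])

```text
t: 22.48
eef_pos: [0.4403, -0.1717, 0.0417]
ee_rot: [3.141, 0.002, -0.0]
force: [1.1, 0.1, 0.5]
width: 0.0879
gripper_force: 0.0
```

>>> arm_command([
  {"tx":0,"ty":0,"tz":0,"twist":0},
  {"tx":0,"ty":0,"tz":0,"twist":0},
  {"tx":0,"ty":0,"tz":0,"twist":0},
  {"tx":0,"ty":0,"tz":0,"twist":0},
  {"tx":0,"ty":0,"tz":0,"twist":0},
  {"tx":0,"ty":0,"tz":0,"twist":0},
  {"tx":0,"ty":0,"tz":0,"twist":0},
  {"tx":0,"ty":0,"tz":0,"twist":0},
], claw=0, grip_force=15)

```text
t: 23.15
eef_pos: [0.4405, -0.1715, 0.0431]
ee_rot: [3.141, -0.001, 0.0]
force: [-0.8, 0.8, 7.3]
width: 0.0614
gripper_force: 15.0
```

>>> arm_command([
  {"tx":0,"ty":0,"tz":-0.05,"twist":0},
  {"tx":0,"ty":0,"tz":-0.12,"twist":0},
  {"tx":0,"ty":0,"tz":-0.22,"twist":0},
  {"tx":0,"ty":0,"tz":-0.33,"twist":0},
  {"tx":0,"ty":0,"tz":-0.43,"twist":0},
  {"tx":0,"ty":0,"tz":-0.52,"twist":0},
  {"tx":0,"ty":0,"tz":-0.58,"twist":0},
  {"tx":0,"ty":0,"tz":-0.6,"twist":0},
])

```text
t: 23.82
eef_pos: [0.4412, -0.1716, 0.195]
ee_rot: [3.141, -0.004, 0.0]
force: [0.9, -1.5, -0.5]
width: 0.0615
gripper_force: 15.0
```

>>> arm_command([
  {"tx":0,"ty":-0.04,"tz":0,"twist":0},
  {"tx":0,"ty":-0.12,"tz":0,"twist":0},
  {"tx":0,"ty":-0.21,"tz":0,"twist":0},
  {"tx":0,"ty":-0.31,"tz":0,"twist":0},
  {"tx":0,"ty":-0.41,"tz":0,"twist":0},
  {"tx":0,"ty":-0.51,"tz":0,"twist":0},
  {"tx":0,"ty":-0.61,"tz":0,"twist":0},
  {"tx":0.007,"ty":-0.7,"tz":0,"twist":0},
])

```text
t: 24.48
eef_pos: [0.4405, 0.005, 0.1911]
ee_rot: [3.141, 0.002, 0.0]
force: [0.7, -0.0, -1.0]
width: 0.0615
gripper_force: 15.0
```

>>> arm_command([
  {"tx":0,"ty":-0.1,"tz":0,"twist":0},
  {"tx":0,"ty":-0.2,"tz":0,"twist":0},
  {"tx":0,"ty":-0.3,"tz":0,"twist":0},
  {"tx":0,"ty":-0.4,"tz":0,"twist":0},
  {"tx":0,"ty":-0.5,"tz":0,"twist":0},
  {"tx":0,"ty":-0.59,"tz":0,"twist":0},
  {"tx":0.007,"ty":-0.66,"tz":0,"twist":0},
  {"tx":0.007,"ty":-0.686,"tz":0,"twist":0},
])

```text
t: 25.15
eef_pos: [0.4429, 0.177, 0.1909]
ee_rot: [3.14, 0.002, 0.002]
force: [-0.2, 0.2, -0.3]
width: 0.0613
gripper_force: 15.0
```

>>> arm_command([
  {"tx":0,"ty":0,"tz":0.08,"twist":0},
  {"tx":0,"ty":0,"tz":0.2,"twist":0},
  {"tx":0,"ty":0,"tz":0.32,"twist":0},
  {"tx":0,"ty":0,"tz":0.44,"twist":0},
  {"tx":0,"ty":0,"tz":0.54,"twist":0},
  {"tx":0,"ty":0,"tz":0.61,"twist":0},
  {"tx":0,"ty":0,"tz":0.64,"twist":0},
  {"tx":0,"ty":0,"tz":0.652,"twist":0},
])

```text
t: 25.82
eef_pos: [0.4423, 0.1738, 0.0277]
ee_rot: [3.139, 0.003, -0.0]
force: [-0.4, -0.2, -0.8]
width: 0.0615
gripper_force: 15.0
```

>>> arm_command([
  {"tx":0,"ty":0,"tz":0.004,"twist":0},
  {"tx":0,"ty":0,"tz":0.008,"twist":0},
  {"tx":0,"ty":0,"tz":0.012,"twist":0},
  {"tx":0,"ty":0,"tz":0.014,"twist":0},
  {"tx":0,"ty":0,"tz":0.014,"twist":0},
  {"tx":0,"ty":0,"tz":0.014,"twist":0},
  {"tx":0,"ty":0,"tz":0.014,"twist":0},
  {"tx":0,"ty":0,"tz":0.014,"twist":0},
])

```text
t: 26.48
eef_pos: [0.4437, 0.1751, 0.0263]
ee_rot: [-3.141, -0.0, 0.0]
force: [-0.4, -1.1, -0.0]
width: 0.0616
gripper_force: 15.0
```

>>> arm_command([
  {"tx":0,"ty":0,"tz":0,"twist":0},
  {"tx":0,"ty":0,"tz":0,"twist":0},
  {"tx":0,"ty":0,"tz":0,"twist":0},
  {"tx":0,"ty":0,"tz":0,"twist":0},
  {"tx":0,"ty":0,"tz":-0.06,"twist":0},
  {"tx":0,"ty":0,"tz":-0.2,"twist":0},
  {"tx":0,"ty":0,"tz":-0.36,"twist":0},
  {"tx":0,"ty":0,"tz":-0.52,"twist":0},
], claw=1)

```text
t: 27.15
eef_pos: [0.443, 0.1744, 0.1573]
ee_rot: [3.14, 0.001, 0.0]
force: [1.4, 1.3, -0.5]
width: 0.0877
gripper_force: 0.0
```

```bash
python3 - <<'E'
from h import *
s=get_state();print(s["eef_pos"],s["width"],s["ee_rot"])
im=grab_frame("scene");cv2.imwrite("pics/s2.png",im[:,:,::-1]);grab_frame("top")
for n,x0,zb in [("beaker",(.6235,-.2555),.02),("stirrer",(.6235,-.2555),0),("mortar",(.64,-.0127),.02),("balance",(.6367,-.009),0),("corkmat",(.4425,-.172),0),("jar",(.444,.175),.003)]:
  for c in("top","scene"): print(n,c,fit(n,c,x0,zb,(0,)))
E
```

```text
[0.44299449 0.17441966 0.15726648] 0.08767806102004876 [3.14023359e+00 1.33452125e-03 9.70244954e-05]
beaker top [ 0.6248 -0.2559  0.3087  0.9358  0.73  ]
beaker scene [ 0.6221 -0.2562 -0.0176  0.9739  0.94  ]
stirrer top [ 0.6247 -0.2543 -0.0237  0.9355  0.95  ]
stirrer scene [ 0.6211 -0.256  -0.0187  0.9043  0.56  ]
mortar top [ 0.6421 -0.013   0.1     0.9256  0.66  ]
mortar scene [ 0.639  -0.0132  0.1042  0.9416  0.85  ]
balance top [ 0.6387 -0.0081  0.132   0.9698  0.82  ]
balance scene [ 0.6347 -0.0094  0.13    0.8804  0.88  ]
corkmat top [ 0.4447 -0.1726  0.0694  0.9681  0.78  ]
corkmat scene [ 0.441  -0.1722  0.0547  0.9579  0.82  ]
jar top [0.4464 0.1734 0.1309 0.3548 0.66  ]
jar scene [0.4425 0.1753 0.199  0.9604 0.85  ]
```

View pics/s2.png

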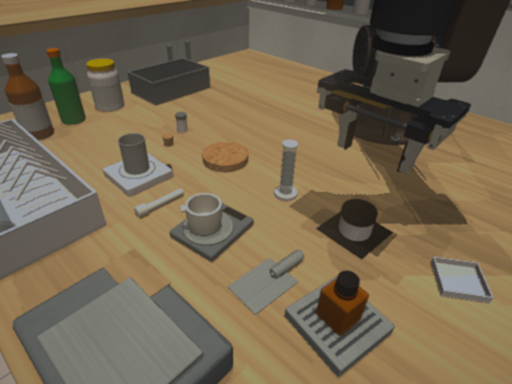

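>>> arm_command([
  {"tx":0.08,"ty":0.076,"tz":0,"twist":0},
  {"tx":0.784,"ty":0.748,"tz":0,"twist":0},
  {"tx":0.784,"ty":0.748,"tz":0,"twist":0},
  {"tx":0.784,"ty":0.748,"tz":0,"twist":0},
  {"tx":0.784,"ty":0.748,"tz":0,"twist":0},
  {"tx":0.784,"ty":0.748,"tz":0,"twist":0},
  {"tx":0.784,"ty":0.748,"tz":0,"twist":0},
  {"tx":0.784,"ty":0.748,"tz":0,"twist":0},
])

```text
t: 28.52
eef_pos: [0.643, -0.0162, 0.1546]
ee_rot: [3.14, 0.001, -0.003]
force: [0.2, 0.7, -0.4]
width: 0.0877
gripper_force: 0.0
```

>>> arm_command([
  {"tx":0,"ty":0,"tz":0.05,"twist":0},
  {"tx":0,"ty":0,"tz":0.15,"twist":0},
  {"tx":0,"ty":0,"tz":0.27,"twist":0},
  {"tx":0,"ty":0,"tz":0.36,"twist":0},
  {"tx":0,"ty":0,"tz":0.42,"twist":0},
  {"tx":0,"ty":0,"tz":0.45,"twist":0},
  {"tx":0,"ty":0,"tz":0.472,"twist":0},
  {"tx":0,"ty":0,"tz":0.472,"twist":0},
])

```text
t: 29.18
eef_pos: [0.6393, -0.012, 0.0372]
ee_rot: [3.141, 0.001, 0.0]
force: [-0.3, 0.1, 0.6]
width: 0.0878
gripper_force: 0.0
```

>>> arm_command([
  {"tx":0,"ty":0,"tz":0,"twist":0},
  {"tx":0,"ty":0,"tz":0,"twist":0},
  {"tx":0,"ty":0,"tz":0,"twist":0},
  {"tx":0,"ty":0,"tz":0,"twist":0},
  {"tx":0,"ty":0,"tz":0,"twist":0},
  {"tx":0,"ty":0,"tz":0,"twist":0},
  {"tx":0,"ty":0,"tz":0,"twist":0},
  {"tx":0,"ty":0,"tz":0,"twist":0},
], claw=0, grip_force=18)

```text
t: 29.85
eef_pos: [0.64, -0.0119, 0.0389]
ee_rot: [-3.142, -0.001, 0.0]
force: [-1.4, 1.0, 5.8]
width: 0.0623
gripper_force: 18.0
```

>>> arm_command([
  {"tx":0,"ty":0,"tz":-0.04,"twist":0},
  {"tx":0,"ty":0,"tz":-0.1,"twist":0},
  {"tx":0,"ty":0,"tz":-0.19,"twist":0},
  {"tx":0,"ty":0,"tz":-0.28,"twist":0},
  {"tx":0,"ty":0,"tz":-0.37,"twist":0},
  {"tx":0,"ty":0,"tz":-0.44,"twist":0},
  {"tx":0,"ty":0,"tz":-0.48,"twist":0},
  {"tx":0,"ty":0,"tz":-0.5,"twist":0},
])

```text
t: 30.52
eef_pos: [0.64, -0.0118, 0.1648]
ee_rot: [-3.141, -0.002, 0.0]
force: [0.1, -1.9, -2.7]
width: 0.0623
gripper_force: 18.0
```

```bash
python3 - <<'E'
from h import *
s=get_state();print(s["eef_pos"],s["width"],s["ee_rot"],s["force"])
im=grab_frame("scene");cv2.imwrite("pics/s3.png",im[:,:,::-1])
E
```

```text
[ 0.63999747 -0.01183495  0.16480733] 0.06231312320468253 [-3.14096303e+00 -1.94162344e-03  5.09826614e-05] [ 0.08447473 -1.85564122 -2.74223763]
```

View pics/s3.png

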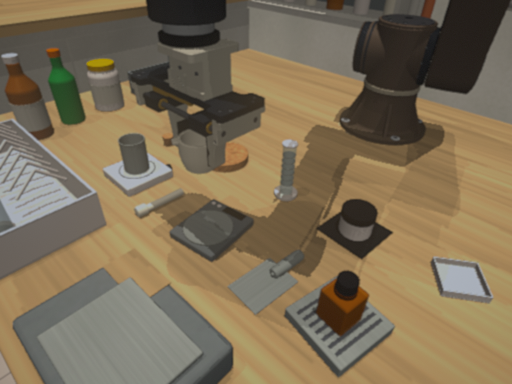

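>>> arm_command([
  {"tx":-0.05,"ty":0.04,"tz":0,"twist":0},
  {"tx":-0.14,"ty":0.114,"tz":0,"twist":0},
  {"tx":-0.26,"ty":0.211,"tz":0,"twist":0},
  {"tx":-0.39,"ty":0.317,"tz":0,"twist":0},
  {"tx":-0.52,"ty":0.423,"tz":0,"twist":0},
  {"tx":-0.65,"ty":0.529,"tz":0,"twist":0},
  {"tx":-0.75,"ty":0.61,"tz":0,"twist":0},
  {"tx":-0.787,"ty":0.64,"tz":0,"twist":0},
])

```text
t: 31.23
eef_pos: [0.4379, -0.1736, 0.1617]
ee_rot: [-3.141, 0.004, -0.002]
force: [-0.4, 0.0, -3.0]
width: 0.0621
gripper_force: 18.0
```

>>> arm_command([
  {"tx":0,"ty":0,"tz":0.04,"twist":0},
  {"tx":0,"ty":0,"tz":0.14,"twist":0},
  {"tx":0,"ty":0,"tz":0.24,"twist":0},
  {"tx":0,"ty":0,"tz":0.33,"twist":0},
  {"tx":0,"ty":0,"tz":0.4,"twist":0},
  {"tx":0,"ty":0,"tz":0.45,"twist":0},
  {"tx":0,"ty":0,"tz":0.475,"twist":0},
  {"tx":0,"ty":0,"tz":0.485,"twist":0},
])

```text
t: 31.9
eef_pos: [0.442, -0.1717, 0.04]
ee_rot: [-3.142, 0.003, 0.0]
force: [-0.8, -0.4, -1.1]
width: 0.0619
gripper_force: 18.0
```

>>> arm_command([
  {"tx":0,"ty":0,"tz":0.004,"twist":0},
  {"tx":0,"ty":0,"tz":0.008,"twist":0},
  {"tx":0,"ty":0,"tz":0.012,"twist":0},
  {"tx":0,"ty":0,"tz":0.014,"twist":0},
  {"tx":0,"ty":0,"tz":0.014,"twist":0},
  {"tx":0,"ty":0,"tz":0.014,"twist":0},
  {"tx":0,"ty":0,"tz":0.014,"twist":0},
  {"tx":0,"ty":0,"tz":0.014,"twist":0},
])

```text
t: 32.57
eef_pos: [0.4434, -0.172, 0.0389]
ee_rot: [3.142, -0.001, 0.0]
force: [-0.3, 1.8, 4.3]
width: 0.0626
gripper_force: 18.0
```

>>> arm_command([
  {"tx":0,"ty":0,"tz":0,"twist":0},
  {"tx":0,"ty":0,"tz":0,"twist":0},
  {"tx":0,"ty":0,"tz":0,"twist":0},
  {"tx":0,"ty":0,"tz":-0.04,"twist":0},
  {"tx":0,"ty":0,"tz":-0.15,"twist":0},
  {"tx":0,"ty":0,"tz":-0.3,"twist":0},
  {"tx":0,"ty":0,"tz":-0.45,"twist":0},
  {"tx":0,"ty":0,"tz":-0.6,"twist":0},
], claw=1)

```text
t: 33.23
eef_pos: [0.4422, -0.1721, 0.1898]
ee_rot: [3.142, 0.001, -0.0]
force: [1.6, 0.4, -0.6]
width: 0.0873
gripper_force: 0.0
```

>>> arm_command([
  {"tx":0,"ty":-0.08,"tz":0,"twist":0},
  {"tx":0.004,"ty":-0.9,"tz":0,"twist":0},
  {"tx":0.004,"ty":-0.9,"tz":0,"twist":0},
  {"tx":0.004,"ty":-0.9,"tz":0,"twist":0},
  {"tx":0.004,"ty":-0.9,"tz":0,"twist":0},
  {"tx":0.004,"ty":-0.9,"tz":0,"twist":0},
  {"tx":0.004,"ty":-0.9,"tz":0,"twist":0},
  {"tx":0.004,"ty":-0.9,"tz":0,"twist":0},
])

```text
t: 33.9
eef_pos: [0.4437, 0.0549, 0.1882]
ee_rot: [3.142, 0.0, 0.004]
force: [0.9, -0.1, -0.1]
width: 0.0877
gripper_force: 0.0
```

>>> arm_command([
  {"tx":0,"ty":-0.15,"tz":0,"twist":0},
  {"tx":0,"ty":-0.3,"tz":0,"twist":0},
  {"tx":0,"ty":-0.42,"tz":0,"twist":0},
  {"tx":0,"ty":-0.488,"tz":0,"twist":0},
  {"tx":0,"ty":-0.488,"tz":0,"twist":0},
  {"tx":0,"ty":-0.488,"tz":0,"twist":0},
  {"tx":0,"ty":-0.488,"tz":0.05,"twist":0},
  {"tx":0,"ty":-0.488,"tz":0.15,"twist":0},
])

```text
t: 34.57
eef_pos: [0.4456, 0.1747, 0.1528]
ee_rot: [-3.139, -0.004, -0.001]
force: [-0.1, 1.0, 0.2]
width: 0.0875
gripper_force: 0.0
```

```bash
python3 - <<'E'
from h import *
s=get_state();print(s["eef_pos"],s["width"],s["ee_rot"])
im=grab_frame("scene");grab_frame("top")
for n,x0,zb in [("mortar",(.4428,-.172),.02),("balance",(.6367,-.009),0),("corkmat",(.4425,-.172),0),("jar",(.444,.175),.003)]:
  for c in("top","scene"): print(n,c,fit(n,c,x0,zb,(0,)))
E
```

```text
[0.44555862 0.17474229 0.15275509] 0.08749713836085697 [-3.13859383e+00 -4.13651061e-03 -8.25401172e-04]
mortar top [ 0.4454 -0.1725  0.0492  0.9259  0.86  ]
mortar scene [ 0.4426 -0.1714  0.0254  0.9359  0.77  ]
balance top [ 0.6386 -0.0075  0.1207  0.9492  0.89  ]
balance scene [ 0.6347 -0.0096  0.1288  0.963   0.57  ]
corkmat top [ 0.4453 -0.1714 -0.0847  0.9545  0.9   ]
corkmat scene [ 0.4401 -0.1719  0.0542  0.8977  0.74  ]
jar top [0.4402 0.1616 0.3367 0.2902 0.62  ]
jar scene [0.4411 0.1743 0.0934 0.9433 0.87  ]
```

>>> arm_command([
  {"tx":0,"ty":0,"tz":0.1,"twist":0},
  {"tx":0,"ty":0,"tz":0.2,"twist":0},
  {"tx":0,"ty":0,"tz":0.3,"twist":0},
  {"tx":0,"ty":0,"tz":0.39,"twist":0},
  {"tx":0,"ty":0,"tz":0.45,"twist":0},
  {"tx":0,"ty":0,"tz":0.485,"twist":0},
  {"tx":0,"ty":0,"tz":0.499,"twist":0},
  {"tx":0,"ty":0,"tz":0.499,"twist":0},
])

```text
t: 35.73
eef_pos: [0.4439, 0.175, 0.0259]
ee_rot: [3.141, 0.0, 0.0]
force: [0.1, -0.2, -0.1]
width: 0.0874
gripper_force: 0.0
```

>>> arm_command([
  {"tx":0,"ty":0,"tz":0,"twist":0},
  {"tx":0,"ty":0,"tz":0,"twist":0},
  {"tx":0,"ty":0,"tz":0,"twist":0},
  {"tx":0,"ty":0,"tz":0,"twist":0},
  {"tx":0,"ty":0,"tz":0,"twist":0},
  {"tx":0,"ty":0,"tz":0,"twist":0},
  {"tx":0,"ty":0,"tz":0,"twist":0},
  {"tx":0,"ty":0,"tz":0,"twist":0},
], claw=0, grip_force=15)

```text
t: 36.4
eef_pos: [0.4441, 0.1752, 0.0266]
ee_rot: [-3.141, -0.001, 0.0]
force: [-1.7, 0.4, 6.5]
width: 0.0616
gripper_force: 15.0
```

>>> arm_command([
  {"tx":0,"ty":0,"tz":-0.05,"twist":0},
  {"tx":0,"ty":0,"tz":-0.13,"twist":0},
  {"tx":0,"ty":0,"tz":-0.24,"twist":0},
  {"tx":0,"ty":0,"tz":-0.35,"twist":0},
  {"tx":0,"ty":0,"tz":-0.46,"twist":0},
  {"tx":0,"ty":0,"tz":-0.56,"twist":0},
  {"tx":0,"ty":0,"tz":-0.62,"twist":0},
  {"tx":0,"ty":0,"tz":-0.64,"twist":0},
])

```text
t: 37.07
eef_pos: [0.4448, 0.1757, 0.1887]
ee_rot: [-3.139, -0.003, 0.0]
force: [1.1, -0.0, -0.9]
width: 0.0615
gripper_force: 15.0
```

>>> arm_command([
  {"tx":0.05,"ty":0.048,"tz":0,"twist":0},
  {"tx":0.15,"ty":0.143,"tz":0,"twist":0},
  {"tx":0.26,"ty":0.248,"tz":0,"twist":0},
  {"tx":0.38,"ty":0.362,"tz":0,"twist":0},
  {"tx":0.5,"ty":0.476,"tz":0,"twist":0},
  {"tx":0.62,"ty":0.59,"tz":0,"twist":0},
  {"tx":0.72,"ty":0.685,"tz":0,"twist":0},
  {"tx":0.771,"ty":0.734,"tz":0,"twist":0},
])

```text
t: 37.73
eef_pos: [0.6382, -0.0115, 0.1836]
ee_rot: [3.141, 0.003, -0.002]
force: [0.5, 0.5, -0.6]
width: 0.0617
gripper_force: 15.0
```

>>> arm_command([
  {"tx":0,"ty":0,"tz":0.05,"twist":0},
  {"tx":0,"ty":0,"tz":0.17,"twist":0},
  {"tx":0,"ty":0,"tz":0.29,"twist":0},
  {"tx":0,"ty":0,"tz":0.39,"twist":0},
  {"tx":0,"ty":0,"tz":0.47,"twist":0},
  {"tx":0,"ty":0,"tz":0.52,"twist":0},
  {"tx":0,"ty":0,"tz":0.545,"twist":0},
  {"tx":0,"ty":0,"tz":0.557,"twist":0},
])

```text
t: 38.4
eef_pos: [0.6354, -0.0088, 0.0445]
ee_rot: [3.141, 0.003, -0.0]
force: [-0.1, -0.5, -0.3]
width: 0.0615
gripper_force: 15.0
```

>>> arm_command([
  {"tx":0,"ty":0,"tz":0.004,"twist":0},
  {"tx":0,"ty":0,"tz":0.008,"twist":0},
  {"tx":0,"ty":0,"tz":0.012,"twist":0},
  {"tx":0,"ty":0,"tz":0.014,"twist":0},
  {"tx":0,"ty":0,"tz":0.014,"twist":0},
  {"tx":0,"ty":0,"tz":0.014,"twist":0},
  {"tx":0,"ty":0,"tz":0.014,"twist":0},
  {"tx":0,"ty":0,"tz":0.014,"twist":0},
])

```text
t: 39.07
eef_pos: [0.6368, -0.0084, 0.0437]
ee_rot: [-3.141, -0.001, 0.0]
force: [-0.6, 0.2, 1.7]
width: 0.0608
gripper_force: 15.0
```

>>> arm_command([
  {"tx":0,"ty":0,"tz":0,"twist":0},
  {"tx":0,"ty":0,"tz":0,"twist":0},
  {"tx":0,"ty":0,"tz":0,"twist":0},
  {"tx":0,"ty":0,"tz":0,"twist":0},
  {"tx":0,"ty":0,"tz":-0.06,"twist":0},
  {"tx":0,"ty":0,"tz":-0.2,"twist":0},
  {"tx":0,"ty":0,"tz":-0.35,"twist":0},
  {"tx":0,"ty":0,"tz":-0.5,"twist":0},
], claw=1)

```text
t: 39.73
eef_pos: [0.6361, -0.0087, 0.1693]
ee_rot: [3.141, 0.001, 0.0]
force: [1.3, 0.1, -0.1]
width: 0.0878
gripper_force: 0.0
```

>>> arm_command([
  {"tx":-0.2,"ty":-0.15,"tz":-0.1,"twist":0},
  {"tx":-0.2,"ty":-0.3,"tz":-0.2,"twist":0},
  {"tx":-0.2,"ty":-0.45,"tz":-0.3,"twist":0},
  {"tx":-0.2,"ty":-0.6,"tz":-0.3,"twist":0},
  {"tx":-0.2,"ty":-0.75,"tz":-0.3,"twist":0},
  {"tx":-0.2,"ty":-0.8,"tz":-0.3,"twist":0},
  {"tx":-0.2,"ty":-0.8,"tz":-0.3,"twist":0},
  {"tx":-0.2,"ty":-0.8,"tz":-0.3,"twist":0},
])

```text
t: 40.4
eef_pos: [0.5863, 0.1932, 0.2431]
ee_rot: [3.142, 0.0, 0.003]
force: [-0.5, -0.7, -0.3]
width: 0.0879
gripper_force: 0.0
```

```bash
python3 - <<'E'
from h import *
s=get_state();print(s["t"],s["eef_pos"],s["width"],s["ee_rot"])
im=grab_frame("scene");cv2.imwrite("pics/s4.png",im[:,:,::-1]);im=grab_frame("top");cv2.imwrite("pics/t4.png",im[:,:,::-1])
for n,x0,zb in [("mortar",(.4428,-.172),.02),("balance",(.6367,-.009),0),("jar",(.637,-.009),.02),("cylinder",(.447,.013),0),("bottle",(.63,.257),.02),("beaker",(.6235,-.2555),.02)]:
  for c in("top","scene"): print(n,c,fit(n,c,x0,zb,(0,)))
E
```

```text
40.4 [0.58626047 0.19316399 0.24311946] 0.08793086678167308 [3.14156715e+00 2.06242654e-04 2.63156919e-03]
mortar top [ 0.4452 -0.172   0.0165  0.9203  0.76  ]
mortar scene [ 0.4419 -0.1709  0.11    0.9205  0.67  ]
balance top [ 0.637  -0.0087  0.1454  0.9527  0.81  ]
balance scene [ 0.6345 -0.0095  0.1286  0.8708  0.57  ]
jar top [ 0.6381 -0.0095  0.1038  0.9289  0.59  ]
jar scene [ 0.6356 -0.0105  0.1436  0.9201  0.98  ]
cylinder top [0.4486 0.0148 0.1021 0.8681 0.84  ]
cylinder scene [0.4437 0.0126 0.0177 0.9167 0.7   ]
bottle top [ 0.6315  0.2332 -0.4566  0.4089  0.57  ]
bottle scene [ 0.6313  0.257  -0.0299  0.9092  0.91  ]
beaker top [ 0.6252 -0.2551  0.0855  0.9481  0.96  ]
beaker scene [ 0.6206 -0.2574 -0.0773  0.9487  0.95  ]
```

View pics/s4.png

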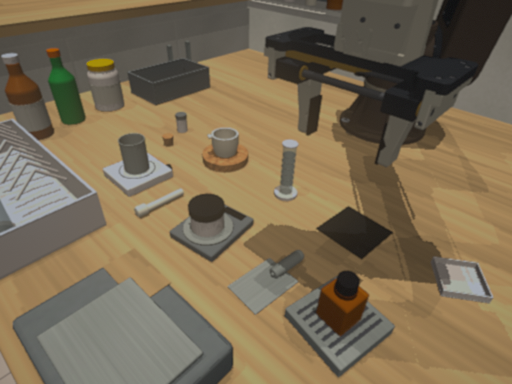

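View pics/t4.png

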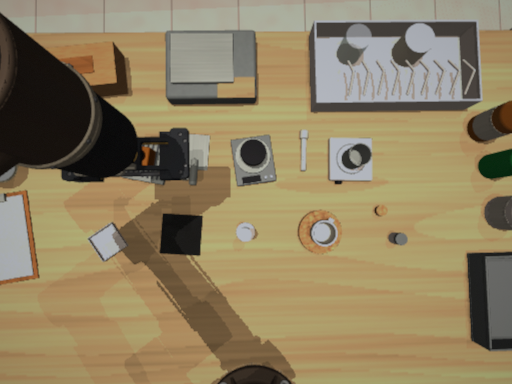

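The pictures show every object upright and centred on its own place: beaker (134,155), mortar (225,143), jar (207,215) and bottle (343,300) in the scene view. The cylinder at (288,170) has not moved and the gripper is clear of everything.

```bash
python3 -c "
from station import *
print(job_done())"
```

```text
the job is handed in; nothing more can be done
None
```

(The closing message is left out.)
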